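# Refit the outer burr of a coffee grinder and shut its lid

### The arm

A 6-joint arm with a two-finger parallel gripper is mounted at the origin on a cart in front of the work surface, level with it; the furniture and walls round the work are solid. World frame = base frame: x ahead of the robot, y to its left, z up, the work surface at z = 0. Lengths are in m, angles in degrees, forces in N, time in s.
With the tool pointing down it reaches from about 0.35 to 0.875 m from the base axis. Payload 4.2 kg.
Tool frame: the origin (TCP) lies between the finger pads; the fingertips stand 8 mm ahead of it and the grasp point (between the pads) lies 11 mm behind it; z points along the fingers, y is the line along which they close (so a half turn about z gives the same grasp; the last joint's range is limited). The gripper opens to 87 mm and grips with 3 to 60 N. Pads are 19 mm wide; open, the fingers measure 117 mm over their backs; the gripper's body (75 mm by 190 mm) begins 51 mm behind the grasp point.
Start: joints at [-56.86, 22.042, 0.453, 0, -68.411, -14.817], TCP at [0.197, -0.593, 0.231] pointing down, gripper open.
Joint ranges: [-179.83, 179.83], [-69.29, 118.12], [-61.27, 80.66], [-181.25, 117.63], [-171.15, -9.14], [-177.46, 177.46]. Speed limits (degrees/s): [159.86, 159.86, 180, 180, 180, 180].

### API

Orientations are given as a 3x3 rotation matrix whose columns are the frame's x, y, z axes.
In Python, from station import sense, capture, camera_model, finish_job, find_in gives the robot as it stands. The module is installed in compiled form; this text tells all that it offers.
- The arm moves only by the tool arm_command, never from a script. Its argument "motion" is a list of rows, each a list of 7 numbers: the finger opening in mm, from 0 to 87, then the shift along the tool's x, y, z in mm, then the turn, a rotation vector about the tool's x, y, z in rad. In form: [[jaw, dx, dy, dz, rx, ry, rz], ...]. A call has 1 to 8 rows; each row shifts and turns the commanded pose from where the row before left it, along the tool's axes as they then stand; what a row does not reach is not made up. A row lasts 1/10 s, in which the tool goes at most 50 mm and 8.59 degrees, less where a joint would pass 70% of its speed; a pose out of reach is approached as far as the arm can. A call with a gripper value outside its range is refused whole. The fingers move at their own pace and stop on an object; the grip force is fixed at half the most. Time passes only in rows, so rows that do not move let the fingers close. It gives the time, the measured TCP pose, the force, the opening and the grip force at its end, in the units of the state.
- sense(): the state, without advancing time (a new reading comes with each control period).
- capture(name): name is "scene" or "top" or "wrist"; returns the picture (480x640x3 uint8, red, green, blue); there is no depth.
- camera_model(name): a dict with "fx", "fy", "cx", "cy" (pixels), "R" (3x3) and "t" (3): a world point X has camera coordinates R X + t. Camera axes: x right, y down, z forward; pixel columns grow to the right and rows downward; lengths in m; the calibration is good to about 2 mm. A picture is of the moment at which its call begins: read the wrist's pose just before it. camera_model takes no time and is no camera call; for the wrist camera it gives the pose at the moment of the call.
- finish_job(): hands the job in; it is judged then, once.
Trained networks look in the newest picture that a camera, given by its name, has taken for a name from the list of things; names that differ only in an ending like _2 or _b are one class to them, and where a whole thing is asked for, a point or a joint stands for the part that bears it (a point fixed in the world has none). Each returns a list of dicts, best first, with "p" (0 to 1); they miss things now and then, are a little off and sometimes report something else, mostly with a low value. They report only what shows in the picture. A call takes as long as a camera call. They do not tell look-alikes from the thing itself.
- find_in(target, camera): "location" ([row, column] in pixels, amid what is visible of it).
The state is a dict: "time_s": time; "joints": joint angles; "joint_velocities": joint speeds; "effort": joint torques, N m; "tcp_pos": TCP position; "ee_rot": TCP orientation; "wrist_force": force on the tool from outside, world axes, zero at the start; "moment": the same for the moment, N m; "gripper_width": opening from 0.0 (shut) to 1.0 (fully open); "gripper_force": force on a finger pad.
Only numpy, scipy, OpenCV 4.12 (cv2) and the standard library are available. Lean on these libraries where they do the work, as an engineer would, in place of code of your own. Each camera call takes 0.05 s, during which the arm holds its last target. There are 200 camera calls.

### The job

The coffee grinder has just been cleaned. Take the orange outer burr from the chopping board, put it back into the grinder's open chamber, turning it until its two lugs drop through the notches, then turn it clockwise as far as it goes so that it is locked, and shut the lid fully. Leave the brush, mug, jar and teaspoon where they are.

Things in the scene. Friction and masses are not known exactly. Their poses are not given: they have to be found in the camera images.
- grinder: Coffee grinder, cream body 130 mm wide, fixed to the worktop, reaching 82 mm in front of and 114 mm behind the chamber's axis. Origin on the worktop straight below the axis of the round burr chamber; z up, x to the grinder's back (lid hinge side), y to its left. The chamber opens upward in a round collar 125 mm across, its top 170 mm above the worktop.
- chamber (a point): Centre of the chamber's mouth, on its axis, level with the collar's top; axes as the grinder's. Bore 63 mm across. A 6 mm thick steel ledge, flush with the collar's top, rings the mouth; two notches in it let the burr's lugs down into a groove 7 mm high, its floor 13 mm below the collar's top. There the burr turns 40 degrees clockwise (from above), lugs under the ledge, up to stops.
- notch (a point): Centre of one of the ledge's two notches, level with the collar's top, 35 mm from the chamber's axis, 40 degrees anticlockwise (from above) of the grinder's +x; the other lies opposite. Each reaches out to 38 mm from the axis, is 32 degrees wide and has a black line beside it on the collar. From the notches the burr cannot turn anticlockwise.
- lock_dot (a point): Red dot on the collar, 45 mm from the chamber's axis along the grinder's +x, another lies opposite. Locked against the stops, the burr's two lugs (and its handle bar) point at the red dots, that is along the grinder's x.
- burr_centre (a point): Outer burr: orange ring, steel below, 60 mm across, 55 mm tall with its handle, 0.16 kg, loose, upright on the board. Point on its axis, 27.5 mm above its underside; z up, its two opposite lugs along +x and -x (alike after half a turn). The ring is 27 mm tall: fully home its top is flush with the collar's and this point 0.5 mm above chamber; with the lugs on the ledge, 13.5 mm above.
- burr_lug (a point): Tip of the lug on the burr's +x side, 36 mm from the axis, 16.5 mm above the underside. Lugs are 25 degrees wide (15 mm), from 14 to 19 mm above the underside, 72 mm over both tips. The underside's edge is bevelled and leads into the bore.
- burr_handle (a point): Centre of the burr's handle bar, on the axis, 49 mm above its underside: an upright bridge along the burr's x (the lug line), bar 51 mm long, 10 mm thick (across y), 12 mm high, on a post at each end; 16 mm free height under it. Axes as burr_centre.
- lid (a joint): Angle of the grinder's smoked domed lid, rad: 0 shut flat on the collar, 2.4 fully open, leaning back. Its hinge is stiff with friction (about 0.14 N m), so the lid stays wherever it is left. It cannot shut over a burr that is not fully home.
- lid_hinge (a point): Middle of the lid's hinge axis, 66 mm behind the chamber axis (grinder +x), 171 mm above the worktop. The hinge axis runs along the grinder's y.
- lid_tab (a point): Centre of the black finger tab on the lid's free edge: 34 mm wide, 8 mm thick, sticking 24 mm out of the dome (110 mm across, 36.5 mm high). It is 134 mm from the hinge axis along the rim and 5 mm to the lid's outer side; the tab ends 11 mm further out. Axes turn with the lid: shut, they are the grinder's; z is the lid's outer side, -x points from the hinge out along the tab.
- board: Wooden chopping board, 190 x 300 mm, 22 mm thick, lying flat and fixed; origin at the centre of its underside.
- brush: Small cleaning brush, 150 mm long, lying on the board behind the burr; bystander, leave alone. x runs along it.
- jar: Glass jar with a dark lid, 65 mm across, 86 mm tall, standing between board and grinder; bystander. Origin at the centre of its underside.
- teaspoon: Steel teaspoon, 130 mm long, lying near the front edge; bystander. Origin at its middle, underside.
- mug: White mug with blue dots, 90 mm across, 93 mm tall, standing at the right; bystander. Origin at the underside.
There are look-alikes about, which are no part of the job. Leave any green, purple or turquoise look-alike of the part that bears burr_centre alone.

How it is judged (in metres and radians):
On the way, in this order (a step that is already met when the one before it is completed fails the run):
1. the burr's lugs have dropped through the notches: burr on the chamber axis within 3 mm, no more than 2.5 mm above fully home (horizontal distance between burr_centre and chamber below 0.003 m and z of burr_centre in the frame of chamber between -0.004 and 0.003 m), for 0.1 s.
2. the burr is home and turned clockwise to within 0.2 rad of the locked position (horizontal distance between burr_centre and chamber below 0.003 m and z of burr_centre in the frame of chamber below 0.003 m and angle between the x axis of burr_centre and the x axis of grinder, either way round below 0.2 rad), for 0.2 s.
At the end, for the whole second after the job is handed in: The burr sits upright in the chamber, on its axis within 3 mm, no more than 2.5 mm above fully home, its lug line within 0.2 rad (11 degrees) of the locked direction; the lid is shut to within 0.08 rad and at rest (all of step 2 and z of burr_centre in the frame of chamber above -0.004 m and angle between burr_centre's own z axis and vertical below 0.08 rad and value of joint lid below 0.08 rad and velocity of joint lid below 0.05 rad/s); the robot touches nothing.
It fails at once if the brush, jar, teaspoon or mug is moved more than 40 mm (distance of any of brush, jar, teaspoon, mug from where it was at the start of the episode above 0.04 m).
It fails at once if the jar or mug is tipped over (angle between any of jar, mug's own z axis and vertical above 0.6 rad).
It also fails if it takes over 67 s, if anything falls off the work surface, if the arm or the gripper's body presses on something with over 40 N, if the wrist force passes 120 N, or if a joint passes its speed limit or range.

## Working session

There is one attempt and no reset: what is moved stays moved. The work goes in short steps, Python scripts to look and compute and a tool call to move; the robot and the scene stay as the last step left them, time stands still between calls to the robot, and variables do not carry over. Pictures are saved under pics/ and viewed, at most 10 in all, crops included, and the job is handed in when it is done.

Besides the shell and the picture viewer there is one more tool, called after "Call:" as a command line: name --pt "numbers of a row" for each row, then --argument value for the rest. arm_command: Moves the arm, as the interface text tells. Its arguments: {"type":"object","properties":{"motion":{"type":"array"}},"required":["motion"]}

```bash
mkdir -p pics; cat > h.py <<'E'
import numpy as np, cv2
from station import *
def ray(cam,px,z):
    m=camera_model(cam);R=np.array(m['R']);t=np.array(m['t'])
    d=R.T@np.array([(px[1]-m['cx'])/m['fx'],(px[0]-m['cy'])/m['fy'],1]);c=-R.T@t
    return c+d*(z-c[2])/d[2]
def proj(cam,X):
    m=camera_model(cam);p=np.array(m['R'])@np.array(X)+np.array(m['t'])
    return [round(float(m['fy']*p[1]/p[2]+m['cy']),1),round(float(m['fx']*p[0]/p[2]+m['cx']),1)]
def snap(cam,name):
    im=capture(cam);cv2.imwrite(f'pics/{name}.png',im[:,:,::-1]);return im
E
python3 - <<'E'
from h import *
np.set_printoptions(precision=3,suppress=True)
a=snap('scene','s1');b=snap('top','t1')
cv2.imwrite('pics/st.png',np.hstack([cv2.resize(a,(400,300)),cv2.resize(b,(400,300))])[:,:,::-1])
for c,zs in (('top',1),('scene',1)):
  m=camera_model(c);print(c,-np.array(m['R']).T@m['t'],m['fx'])
  for n,z in dict(burr_handle=.071,burr_centre=.05,chamber=.17,lock_dot=.17,notch=.17,lid_tab=.25,lid_hinge=.171,jar=.05,mug=.05,brush=.03,teaspoon=0,board=.022,grinder=.1).items():
    for r in find_in(n,c)[:4]: print(n,round(r['p'],2),np.round(r['location']),ray(c,r['location'],z))
s=sense();print(s['tcp_pos'],s['ee_rot'],s['time_s'])
E
```

```text
top [ 0.364 -0.112  1.507] 533.5479879110461
burr_handle 0.91 [279. 200.] [0.389 0.214 0.071]
burr_handle 0.82 [216. 321.] [ 0.558 -0.111  0.071]
burr_handle 0.69 [196. 236.] [0.615 0.122 0.071]
burr_centre 0.86 [254. 322.] [ 0.458 -0.113  0.05 ]
burr_centre 0.85 [219. 323.] [ 0.554 -0.116  0.05 ]
burr_centre 0.75 [196. 231.] [0.619 0.138 0.05 ]
burr_centre 0.68 [282. 199.] [0.383 0.223 0.05 ]
chamber 0.63 [230. 376.] [ 0.51  -0.248  0.17 ]
chamber 0.17 [199. 386.] [ 0.589 -0.277  0.17 ]
lock_dot 0.63 [232. 382.] [ 0.506 -0.265  0.17 ]
notch 0.54 [264. 193.] [0.425 0.212 0.17 ]
lid_tab 0.69 [198. 383.] [ 0.579 -0.259  0.25 ]
lid_hinge 0.66 [198. 385.] [ 0.591 -0.273  0.171]
lid_hinge 0.21 [282. 201.] [0.381 0.189 0.171]
jar 0.22 [198. 387.] [ 0.612 -0.294  0.05 ]
jar 0.16 [251. 282.] [ 0.467 -0.005  0.05 ]
mug 0.64 [224. 473.] [ 0.54  -0.527  0.05 ]
brush 0.85 [247. 182.] [0.479 0.278 0.03 ]
brush 0.41 [198. 276.] [0.616 0.016 0.03 ]
teaspoon 0.66 [248. 282.] [ 0.479 -0.001  0.   ]
board 0.93 [266. 192.] [0.425 0.25  0.022]
grinder 0.86 [231. 383.] [ 0.516 -0.276  0.1  ]
scene [-0.45
[... 344 characters left out ...]
entre 0.66 [315. 220.] [0.377 0.225 0.05 ]
burr_centre 0.65 [275. 331.] [ 0.413 -0.063  0.05 ]
chamber 0.96 [244. 398.] [ 0.293 -0.173  0.17 ]
lock_dot 0.8 [242. 397.] [ 0.299 -0.175  0.17 ]
lock_dot 0.16 [217. 447.] [ 0.354 -0.36   0.17 ]
notch 0.88 [245. 397.] [ 0.289 -0.168  0.17 ]
lid_hinge 0.43 [172. 350.] [ 0.74  -0.293  0.171]
jar 0.94 [251. 273.] [0.588 0.025 0.05 ]
mug 0.73 [217. 446.] [ 0.545 -0.525  0.05 ]
brush 0.88 [307. 184.] [0.469 0.288 0.03 ]
teaspoon 0.54 [288. 300.] [0.461 0.001 0.   ]
board 0.86 [330. 195.] [0.385 0.281 0.022]
grinder 0.83 [244. 400.] [ 0.39  -0.249  0.1  ]
[ 0.196 -0.593  0.231] [[-0.949 -0.314  0.   ]
 [-0.314  0.949 -0.   ]
 [ 0.    -0.    -1.   ]] 1.4
```

View pics/t1.png

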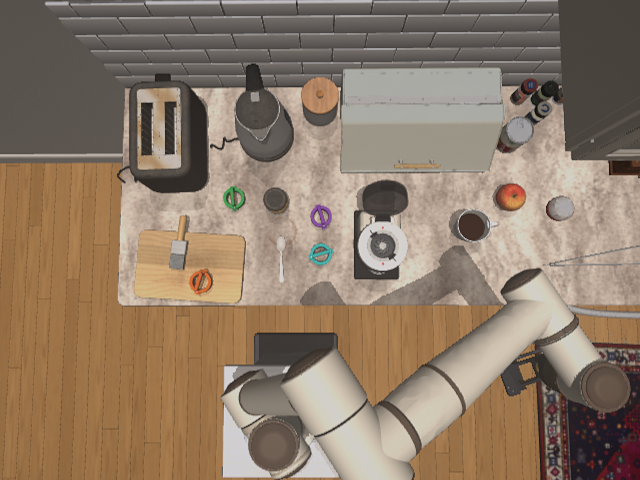

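View pics/s1.png

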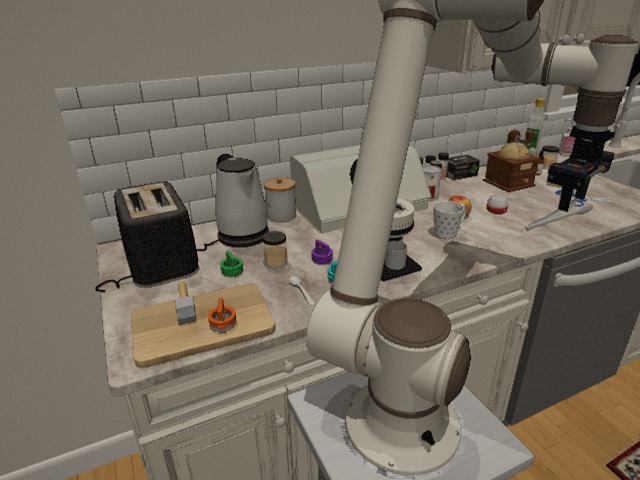

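The top view shows the orange burr at about (282,201) on the board. The grinder collar is near (245,382), with its lid open at the back (200,385). The green, purple and turquoise rings are look-alikes. Next I'll measure colour blobs and look at an enlarged crop.

```bash
python3 - <<'E'
from h import *
np.set_printoptions(precision=4,suppress=True)
im=cv2.imread('pics/t1.png');h=cv2.cvtColor(im,cv2.COLOR_BGR2HSV)
m=cv2.inRange(h,(3,170,120),(14,255,255));m[:, :180]=0;m[:,220:]=0;m[:260]=0;m[300:]=0
ys,xs=np.nonzero(m);print(len(ys),ys.min(),ys.max(),xs.min(),xs.max())
c=[(ys.min()+ys.max())/2,(xs.min()+xs.max())/2];print(c,ray('top',c,.045))
m2=cv2.inRange(h,(0,120,100),(12,255,255))|cv2.inRange(h,(170,120,100),(180,255,255));ys,xs=np.nonzero(m2[200:290,340:420]);print('red',[(y+200,x+340) for y,x in zip(ys,xs)])
for px in ((245,382),):print(ray('top',px,.17))
a=cv2.resize(im[255:310,165:238],(400,300),interpolation=cv2.INTER_CUBIC);b=cv2.resize(im[170:290,340:420],(400,600),interpolation=cv2.INTER_CUBIC)
cv2.imwrite('pics/c1.png',np.hstack([np.vstack([a,a*0]),b]))
E
```

```text
223 270 293 190 210
[np.float64(281.5), np.float64(200.0)] [0.383  0.2209 0.045 ]
red [(np.int64(227), np.int64(382)), (np.int64(263), np.int64(382)), (np.int64(263), np.int64(383))]
[ 0.4719 -0.264   0.17  ]
```

View pics/c1.png

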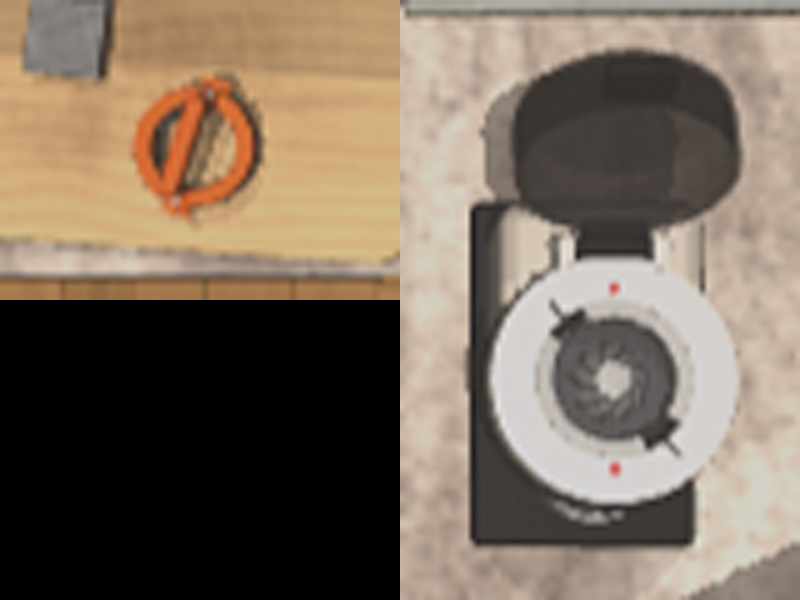

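```bash
cat >> h.py <<'E'
def plan(targets,step=40,rstep=.14,jaw=87):
    """targets: (x,y,z,phi_deg of tool x) with tool down; prints rows"""
    s=sense();p=np.array(s['tcp_pos'])*1000;R=np.array(s['ee_rot']);f=np.arctan2(R[1,0],R[0,0])
    rows=[]
    for x,y,z,phi in targets:
        T=np.array([x,y,z])*1000
        df=(np.radians(phi)-f+np.pi)%(2*np.pi)-np.pi
        n=max(1,int(np.ceil(max(np.linalg.norm(T-p)/step,abs(df)/rstep))))
        for k in range(n,0,-1):
            c,q=np.cos(f),np.sin(f);d=(T-p)/k
            df=(np.radians(phi)-f+np.pi)%(2*np.pi)-np.pi
            A=np.array([[c,q,0],[q,-c,0],[0,0,-1]])
            l=np.round(A.T@d,0 if k>1 else 1);w=round(-df/k,3)
            rows.append([jaw,*map(float,l),0,0,float(w)]);p=p+A@l;f-=w
    for i in range(0,len(rows),8): print(rows[i:i+8])
E
python3 - <<'E'
from h import *
np.set_printoptions(precision=4,suppress=True)
A=ray('top',(227.6,383),.17);B=ray('top',(263.6,383),.17);print(A,B,(A+B)/2,np.linalg.norm(A-B))
G=(A+B)/2;yaw=np.arctan2(*(A-B)[[1,0]]);print(np.degrees(yaw))
for th in (1.4,1.6,1.8,2.0,2.2,2.4):
  P=[]
  for a,b in ((134,5),(55,0),(55,36.5),(120,15)):
    x=66-(a*np.cos(th)+b*np.sin(th)*-1) ; z=171+a*np.sin(th)+b*np.cos(th)
    P.append(proj('top',G*[1,1,0]+np.array([x*np.cos(yaw),x*np.sin(yaw),z])/1000))
  print(th,P)
print(ray('top',(276,200+.5),.071))
plan([(.42,-.2,.34,180),(.383,.219,.25,162)])
E
```

```text
[ 0.5159 -0.2671  0.17  ] [ 0.4253 -0.2659  0.17  ] [ 0.4706 -0.2665  0.17  ] 0.09061331969783525
-0.8038162443613147
1.4 [[219.7, 389.7], [220.4, 385.6], [205.2, 385.9], [215.1, 389.1]]
1.6 [[208.0, 389.8], [215.8, 385.6], [201.0, 385.6], [204.8, 389.0]]
1.8 [[196.8, 389.5], [211.4, 385.6], [197.5, 385.2], [195.2, 388.6]]
2.0 [[186.8, 389.0], [207.4, 385.4], [195.0, 384.7], [186.8, 388.1]]
2.2 [[178.4, 388.2], [203.9, 385.1], [193.5, 384.1], [180.0, 387.3]]
2.4 [[172.0, 387.2], [201.1, 384.8], [193.1, 383.5], [175.0, 386.4]]
[0.3974 0.2139 0.071 ]
[[87, -28.0, 25.0, -9.0, 0, 0, 0.027], [87, -27.0, 26.0, -9.0, 0, 0, 0.027], [87, -27.0, 27.0, -9.0, 0, 0, 0.027], [87, -26.0, 27.0, -9.0, 0, 0, 0.027], [87, -25.0, 28.0, -9.0, 0, 0, 0.026], [87, -24.0, 29.0, -9.0, 0, 0, 0.027], [87, -24.0, 29.0, -9.0, 0, 0, 0.026], [87, -23.0, 30.0, -9.0, 0, 0, 0.027]]
[[87, -22.0, 31.0, -9.0, 0, 0, 0.026], [87, -21.0, 31.0, -9.0, 0, 0, 0.027], [87, -20.0, 32.0, -10.0, 0, 0, 0.026], [87, -19.4, 32.5, -9.4, 0, 0, 0.027], [87, 3.0, 38.0, 8.0, 0, 0, 0.029], [87, 5.0, 38.0, 8.0, 0, 0, 0.028], [87, 6.0, 38.0, 8.0, 0, 0, 0.029], [87, 7.0, 38.0, 8.0, 0, 0, 0.028]]
[[87, 8.0, 37.0, 8.0, 0, 0, 0.029], [87, 9.0, 37.0, 8.0, 0, 0, 0.028], [87, 9.0, 37.0, 8.0, 0, 0, 0.029], [87, 11.0, 37.0, 8.0, 0, 0, 0.028], [87, 12.0, 36.0, 9.0, 0, 0, 0.029], [87, 12.0, 36.0, 8.0, 0, 0, 0.028], [87, 13.9, 36.0, 9.0, 0, 0, 0.029]]
```

Call:
arm_command --pt "87 -28 25 -9 0 0 0.027" --pt "87 -27 26 -9 0 0 0.027" --pt "87 -27 27 -9 0 0 0.027" --pt "87 -26 27 -9 0 0 0.027" --pt "87 -25 28 -9 0 0 0.026" --pt "87 -24 29 -9 0 0 0.027" --pt "87 -24 29 -9 0 0 0.026" --pt "87 -23 30 -9 0 0 0.027"

```text
time_s: 2.2
tcp_pos: [0.3466, -0.3304, 0.3032]
ee_rot: [[-0.995, -0.104, 0.001], [-0.104, 0.995, -0.0], [-0.001, -0.0, -1.0]]
wrist_force: [1.5, -0.3, 0.7]
gripper_width: 0.999
gripper_force: 0.0
```

Call:
arm_command --pt "87 -22 31 -9 0 0 0.026" --pt "87 -21 31 -9 0 0 0.027" --pt "87 -20 32 -10 0 0 0.026" --pt "87 -19 32 -9 0 0 0.027" --pt "87 3 38 8 0 0 0.029" --pt "87 5 38 8 0 0 0.028" --pt "87 6 38 8 0 0 0.029" --pt "87 7 38 8 0 0 0.028"

```text
time_s: 3.0
tcp_pos: [0.4048, -0.0463, 0.3076]
ee_rot: [[-0.993, 0.115, 0.001], [0.115, 0.993, 0.0], [-0.001, 0.0, -1.0]]
wrist_force: [0.3, 1.1, 0.2]
gripper_width: 0.999
gripper_force: 0.0
```

Call:
arm_command --pt "87 8 37 8 0 0 0.029" --pt "87 9 37 8 0 0 0.028" --pt "87 9 37 8 0 0 0.029" --pt "87 11 37 8 0 0 0.028" --pt "87 12 36 9 0 0 0.029" --pt "87 12 36 8 0 0 0.028" --pt "87 14 36 9 0 0 0.029" --pt "87 0 0 0 0 0 0"

```text
time_s: 3.8
tcp_pos: [0.3821, 0.2215, 0.2484]
ee_rot: [[-0.952, 0.305, -0.001], [0.305, 0.952, -0.001], [0.001, -0.001, -1.0]]
wrist_force: [0.4, 0.1, -0.3]
gripper_width: 1.001
gripper_force: 0.0
```

```bash
python3 - <<'E'
from h import *
np.set_printoptions(precision=4,suppress=True)
s=sense();print(s['tcp_pos'],s['ee_rot'],s['joints'],s['time_s'],s['wrist_force'])
im=snap('wrist','w1')[:,:,::-1].copy()
h=cv2.cvtColor(im,cv2.COLOR_BGR2HSV);m=cv2.inRange(h,(3,170,80),(16,255,255))
n,l,st,ce=cv2.connectedComponentsWithStats(m);print([(st[i].tolist(),ce[i]) for i in range(1,n) if st[i][4]>200])
for r in find_in('burr_handle','wrist')[:2]+find_in('burr_lug','wrist')[:3]: print(r,ray('wrist',r['location'],.071))
E
```

```text
[0.3821 0.2215 0.2484] [[-0.9522  0.3054 -0.001 ]
 [ 0.3054  0.9522 -0.0008]
 [ 0.0007 -0.0011 -1.    ]] [  51.3073    3.0102  -21.9196   -0.0197  -65.1439 -159.0842] 3.8 [ 0.437   0.1243 -0.3209]
[([289, 175, 59, 68, 1830], array([318.2896, 209.2836]))]
{'location': [209.8, 319.5], 'p': 0.95} [0.3767 0.2191 0.071 ]
{'location': [382.1, 308.3], 'p': 0.64} [0.5582 0.1471 0.071 ]
{'location': [380.6, 312.1], 'p': 0.87} [0.5576 0.1517 0.071 ]
{'location': [210.6, 319.3], 'p': 0.69} [0.3774 0.2187 0.071 ]
```

View pics/w1.png

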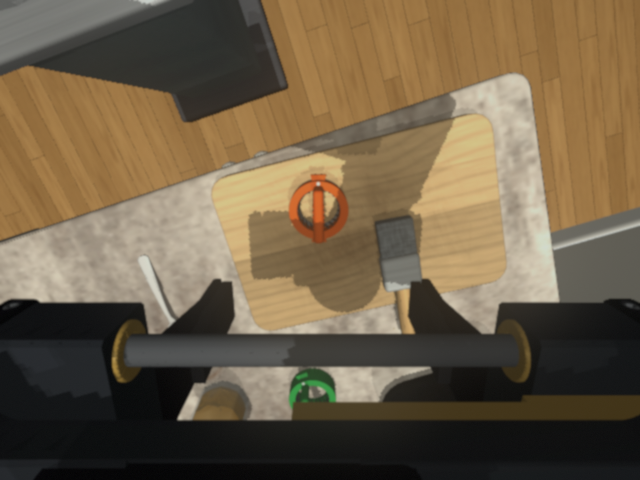

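The wrist view shows the burr at (209,319) with its bar nearly vertical in the image, so it lies along tool x. The brush is at (240,400) and is clear. Next I'll fit a model of the burr to the blob.

```bash
cat >> h.py <<'E'
from scipy.optimize import minimize
def burr_mask_model(cam,x,y,yaw,zu):
    m=np.zeros((480,640),np.uint8);c,s=np.cos(yaw),np.sin(yaw)
    W=lambda P:np.array([proj(cam,(x+(c*a-s*b)/1e3,y+(s*a+c*b)/1e3,zu+h/1e3))[::-1] for a,b,h in P])
    fill=lambda P,v:cv2.fillConvexPoly(m,cv2.convexHull(np.round(W(P)*16).astype(np.int32)),v,cv2.LINE_AA,4)
    t=np.linspace(0,2*np.pi,60)
    fill([(30*np.cos(a),30*np.sin(a),h) for a in t for h in (12,27)],255)
    fill([(22*np.cos(a),22*np.sin(a),27) for a in t],0)
    for sg in (0,np.pi):
        fill([(r*np.cos(a+sg),r*np.sin(a+sg),h) for a in (-.218,0,.218) for r in (29,36) for h in (14,19)],255)
    fill([(a,b,h) for a in (-25.5,25.5) for b in (-5,5) for h in (43,55)],255)
    for e in (-1,1): fill([(e*a,b,h) for a in (18,25.5) for b in (-5,5) for h in (27,55)],255)
    return m
def fit(cam,mask,x0,zu):
    g=cv2.GaussianBlur(mask,(0,0),1.5).astype(float)
    f=lambda v:np.mean((cv2.GaussianBlur(burr_mask_model(cam,*v[:2],v[2],zu),(0,0),1.5)-g)**2)
    S=np.array([x0]+[np.array(x0)+d for d in np.diag([.006,.006,.1])])
    r=minimize(f,x0,method='Nelder-Mead',options=dict(initial_simplex=S,xatol=2e-4,fatol=1e-3));return r.x,r.fun
E
python3 - <<'E'
from h import *
im=cv2.imread('pics/w1.png');h=cv2.cvtColor(im,cv2.COLOR_BGR2HSV);m=cv2.inRange(h,(3,170,80),(16,255,255));m[260:]=0
for z in (.022,):
  v,f=fit('wrist',m,[.38,.22,-.3],z);print(v,np.degrees(v[2]),f)
mm=burr_mask_model('wrist',*v,.022)
o=cv2.merge([m,mm,m*0])[150:270,260:380];cv2.imwrite('pics/o1.png',np.hstack([cv2.resize(o,(400,400)),cv2.resize(im[150:270,260:380],(400,400))]))
x,y,f=v
plan([(x,y,.12,np.degrees(f)+180),(x,y,.022+.0395,np.degrees(f)+180)])
E
```

```text
Traceback (most recent call last):
  File "h.py", line 44, in fit
    r=minimize(f,x0,method='Nelder-Mead',options=dict(initial_simplex=S,xatol=2e-4,fatol=1e-3));return r.x,r.fun
  File "h.py", line 42, in <lambda>
    f=lambda v:np.mean((cv2.GaussianBlur(burr_mask_model(cam,*v[:2],v[2],zu),(0,0),1.5)-g)**2)
                                         ~~~~~~~~~~~~~~~^^^^^^^^^^^^^^^^^^^^
  File "h.py", line 33, in burr_mask_model
    fill([(30*np.cos(a),30*np.sin(a),h) for a in t for h in (12,27)],255)
    ~~~~^^^^^^^^^^^^^^^^^^^^^^^^^^^^^^^^^^^^^^^^^^^^^^^^^^^^^^^^^^^^^^^^^
  File "h.py", line 31, in <lambda>
    fill=lambda P,v:cv2.fillConvexPoly(m,cv2.convexHull(np.round(W(P)*16).astype(np.int32)),v,cv2.LINE_AA,4)
                                                                 ~^^^
  File "h.py", line 30, in <lambda>
    W=lambda P:np.array([proj(cam,(x+(c*a-s*b)/1e3,y+(s*a+c*b)/1e3,zu+h/1e3))[::-1] for a,b,h in P])
                         ~~~~^^^^^^^^^^^^^^^^^^^^^^^^^^^^^^^^^^^^^^^^^^^^^^^^
  File "h.py", line 8, in proj
    m=camera_model(cam);p=np.array(m['R'])@np.array(X)+np.array(m['t'])
ValueError: time passes only in moves, steps and waits
```

```bash
sed -i 's/^from station import \*/from station import *\nimport station,functools\ncamera_model=functools.lru_cache(station.camera_model)/' h.py
python3 - <<'E'
from h import *
im=cv2.imread('pics/w1.png');h=cv2.cvtColor(im,cv2.COLOR_BGR2HSV);m=cv2.inRange(h,(3,170,80),(16,255,255));m[260:]=0
v,f=fit('wrist',m,[.38,.22,-.3],.022);print(v,np.degrees(v[2]),f)
mm=burr_mask_model('wrist',*v,.022)
o=cv2.merge([m,mm,m*0])[150:270,260:380];cv2.imwrite('pics/o1.png',np.hstack([cv2.resize(o,(400,400)),cv2.resize(im[150:270,260:380],(400,400))]))
x,y,f=v
plan([(x,y,.12,np.degrees(f)+180),(x,y,.022+.0395,np.degrees(f)+180)])
E
```

```text
[ 0.38209227  0.21604309 -0.29655258] -16.99121111211485 30.876549479166666
[[87, -0.0, -1.0, 32.0, 0, 0, -0.004], [87, -0.0, -0.0, 33.0, 0, 0, -0.004], [87, -0.0, -1.0, 32.0, 0, 0, -0.004], [87, -0.3, -0.3, 32.6, 0, 0, -0.005], [87, -0.0, 0.0, 29.0, 0, 0, 0.0], [87, -0.0, 0.0, 29.5, 0, 0, 0.0]]
```

View pics/o1.png

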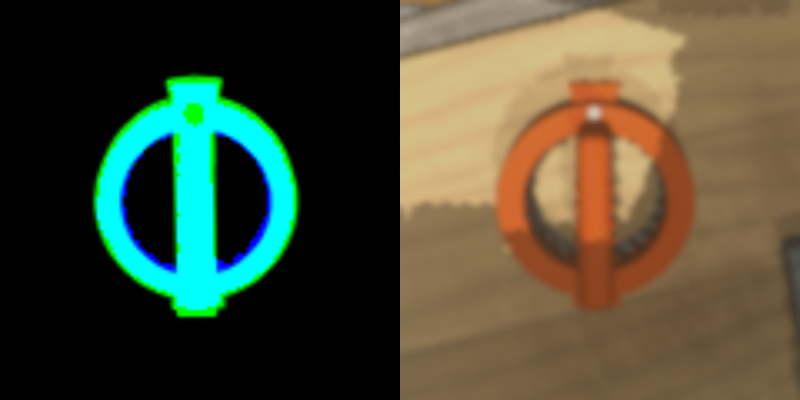

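The fit overlays the burr well, with its centre at (0.382, 0.216) and yaw -17°. Now the grasp.

Call:
arm_command --pt "50 0 -1 32 0 0 -0.004" --pt "50 0 0 33 0 0 -0.004" --pt "50 0 -1 32 0 0 -0.004" --pt "50 0 0 32.6 0 0 -0.005" --pt "50 0 0 29 0 0 0" --pt "50 0 0 28.5 0 0 0" --pt "0 0 0 0 0 0 0" --pt "0 0 0 0 0 0 0"

```text
time_s: 4.75
tcp_pos: [0.3826, 0.2162, 0.0632]
ee_rot: [[-0.956, 0.294, 0.001], [0.294, 0.956, -0.0], [-0.001, 0.0, -1.0]]
wrist_force: [1.2, 0.2, 0.4]
gripper_width: 0.472
gripper_force: 0.0
```

Call:
arm_command --pt "0 0 0 0 0 0 0" --pt "0 0 0 0 0 0 0" --pt "0 0 0 0 0 0 0" --pt "0 0 0 0 0 0 0"

```text
time_s: 5.15
tcp_pos: [0.3825, 0.2173, 0.0633]
ee_rot: [[-0.956, 0.293, 0.002], [0.293, 0.956, 0.002], [-0.001, 0.002, -1.0]]
wrist_force: [0.4, 2.5, 1.3]
gripper_width: 0.114
gripper_force: 5.6
```

```bash
python3 - <<'E'
from h import *
np.set_printoptions(precision=4,suppress=True)
s=sense();print(s['tcp_pos'],s['ee_rot'],s['gripper_width']*87,s['gripper_force'],s['time_s'])
plan([(.382,.215,.31,163),(.42,-.05,.36,200),(.4706,-.2665,.36,219.2),(.4706,-.2665,.255,219.2)],jaw=0)
E
```

```text
[0.3825 0.2173 0.0633] [[-0.9562  0.2926  0.0017]
 [ 0.2926  0.9562  0.002 ]
 [-0.0011  0.0024 -1.    ]] 9.897396142670114 5.566650973632932 5.15
[[0, -0.0, -0.0, -35.0, 0, 0, -0.0], [0, -0.0, -0.0, -35.0, 0, 0, -0.0], [0, -0.0, -0.0, -35.0, 0, 0, -0.0], [0, -0.0, -1.0, -35.0, 0, 0, -0.0], [0, -0.0, -0.0, -36.0, 0, 0, -0.0], [0, -0.0, -1.0, -35.0, 0, 0, -0.0], [0, -0.2, -0.3, -35.7, 0, 0, -0.0], [0, -16.0, -35.0, -7.0, 0, 0, -0.092]]
[[0, -13.0, -36.0, -7.0, 0, 0, -0.092], [0, -10.0, -37.0, -7.0, 0, 0, -0.092], [0, -6.0, -38.0, -7.0, 0, 0, -0.093], [0, -3.0, -38.0, -7.0, 0, 0, -0.092], [0, 1.0, -38.0, -8.0, 0, 0, -0.093], [0, 4.1, -37.8, -7.0, 0, 0, -0.092], [0, 4.0, -37.0, -0.0, 0, 0, -0.056], [0, 7.0, -36.0, -0.0, 0, 0, -0.056]]
[[0, 8.0, -36.0, -0.0, 0, 0, -0.056], [0, 11.0, -36.0, -0.0, 0, 0, -0.056], [0, 12.0, -35.0, -0.0, 0, 0, -0.056], [0, 14.8, -33.9, -0.0, 0, 0, -0.055], [0, 0.0, 0.0, 35.0, 0, 0, -0.0], [0, 0.0, 0.0, 35.0, 0, 0, -0.0], [0, 0.0, 0.0, 35.0, 0, 0, -0.0]]
```

Call:
arm_command --pt "0 0 0 -20 0 0 0" --pt "0 0 0 -35 0 0 0" --pt "0 0 0 -35 0 0 0" --pt "0 0 -1 -40 0 0 0" --pt "0 0 0 -40 0 0 0" --pt "0 0 -1 -40 0 0 0" --pt "0 0 0 -37 0 0 0" --pt "0 -16 -35 -7 0 0 -0.092"

```text
time_s: 5.95
tcp_pos: [0.3882, 0.1794, 0.321]
ee_rot: [[-0.98, 0.197, 0.008], [0.197, 0.98, 0.006], [-0.006, 0.008, -1.0]]
wrist_force: [0.6, -1.8, -1.8]
gripper_width: 0.108
gripper_force: 29.9
```

Call:
arm_command --pt "0 -13 -36 -7 0 0 -0.092" --pt "0 -10 -37 -7 0 0 -0.092" --pt "0 -6 -38 -7 0 0 -0.093" --pt "0 -3 -38 -7 0 0 -0.092" --pt "0 1 -38 -8 0 0 -0.093" --pt "0 4 -38 -7 0 0 -0.092" --pt "0 4 -37 0 0 0 -0.056" --pt "0 7 -36 0 0 0 -0.056"

```text
time_s: 6.75
tcp_pos: [0.4357, -0.1239, 0.3595]
ee_rot: [[-0.895, -0.447, 0.0], [-0.447, 0.895, 0.001], [-0.001, 0.0, -1.0]]
wrist_force: [0.7, 0.7, -1.2]
gripper_width: 0.107
gripper_force: 29.9
```

Call:
arm_command --pt "0 8 -36 0 0 0 -0.056" --pt "0 11 -36 0 0 0 -0.056" --pt "0 12 -35 0 0 0 -0.056" --pt "0 15 -34 0 0 0 -0.055" --pt "0 0 0 35 0 0 0" --pt "0 0 0 35 0 0 0" --pt "0 0 0 35 0 0 0" --pt "0 0 0 0 0 0 0"

```text
time_s: 7.55
tcp_pos: [0.4664, -0.2658, 0.2488]
ee_rot: [[-0.776, -0.631, -0.012], [-0.631, 0.776, 0.005], [0.006, 0.012, -1.0]]
wrist_force: [-1.3, 0.1, -1.1]
gripper_width: 0.113
gripper_force: 29.9
```

```bash
python3 - <<'E'
from h import *
np.set_printoptions(precision=4,suppress=True)
s=sense();print(s['tcp_pos'],s['ee_rot'],s['joints'],s['gripper_width']*87,s['gripper_force'],s['time_s'])
a=snap('wrist','w2')
for n in ('chamber','notch','lock_dot'):
  for r in find_in(n,'wrist')[:3]: print(n,r,ray('wrist',r['location'],.17))
zu=s['tcp_pos'][2]-.0413
h=cv2.cvtColor(a,cv2.COLOR_RGB2HSV);m=cv2.inRange(h,(3,170,80),(16,255,255))
v,f=fit('wrist',m,[s['tcp_pos'][0],s['tcp_pos'][1],np.radians(39.2)],zu);print(v,np.degrees(v[2]),f)
mm=burr_mask_model('wrist',*v,zu);o=a[:,:,::-1].copy();c,_=cv2.findContours(mm,cv2.RETR_LIST,2);cv2.drawContours(o,c,-1,(255,0,0),1)
b=snap('top','t2');
cv2.imwrite('pics/o2.png',np.hstack([cv2.resize(o[60:440,120:520],(400,380)),cv2.resize(b[170:290,320:446,::-1],(400,380))]))
E
```

```text
[ 0.4664 -0.2658  0.2488] [[-0.7759 -0.6307 -0.0119]
 [-0.6308  0.7759  0.0051]
 [ 0.006   0.0115 -0.9999]] [-12.4457  13.0675  -9.6947  -0.1511 -67.9697 -38.3899] 9.83264424118802 29.891970546450466 7.55
chamber {'location': [217.3, 300.4], 'p': 0.55} [ 0.4612 -0.2915  0.17  ]
notch {'location': [216.1, 302.9], 'p': 0.7} [ 0.4595 -0.2907  0.17  ]
lock_dot {'location': [214.2, 301.9], 'p': 0.61} [ 0.4588 -0.292   0.17  ]
[ 0.4711 -0.2649  0.7014] 40.18605539035717 545.7322786458334
```

View pics/o2.png

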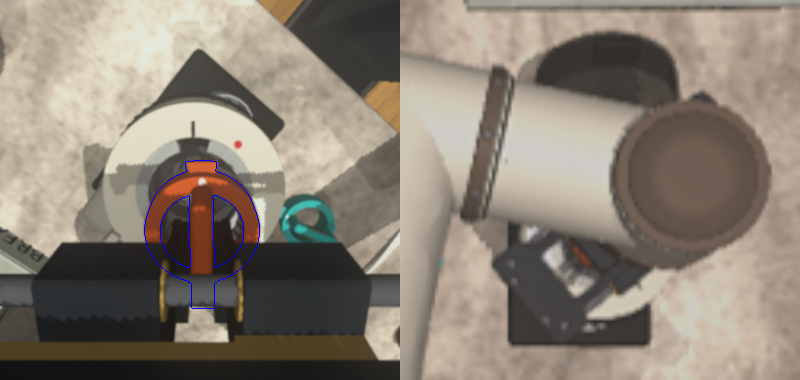

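The wrist view shows the burr in the gripper over the collar. Its lug points at the notch line (full-image pixel about (188,313)), and a red dot sits at about (205,357). I'll compare that dot with the top-camera estimate.

```bash
python3 - <<'E'
from h import *
np.set_printoptions(precision=4,suppress=True)
a=cv2.imread('pics/w2.png');h=cv2.cvtColor(a,cv2.COLOR_BGR2HSV)
m=cv2.inRange(h,(172,110,90),(180,255,255))|cv2.inRange(h,(0,110,90),(3,255,255));m[:190]=0;m[225:]=0;m[:,340:375]=m[:,340:375];m[:,:340]=0;m[:,375:]=0
ys,xs=np.nonzero(m);c=(ys.mean(),xs.mean());print(len(ys),c,ray('wrist',c,.17))
g=h[:,:,2];d=g[176:202,300:328];print(d.min(axis=1), [int(176+i) for i in range(0,26,5)])
ys,xs=np.nonzero(g[178:196,303:325]<70);c=(ys.mean()+178,xs.mean()+303);print(c,ray('wrist',c,.17))
s=sense();print(s['tcp_pos'],s['ee_rot'][:,2] if hasattr(s['ee_rot'],'shape') else np.array(s['ee_rot'])[:,2],s['joint_velocities'],s['time_s'])
print('expected dot',proj('wrist',(.4256,-.2659,.17)),'notch line dir', [proj('wrist',(.4706-r*np.cos(np.radians(39.2)),-.2665-r*np.sin(np.radians(39.2)),.17)) for r in (.038,.05)])
E
```

```text
30 (np.float64(204.2), np.float64(357.6666666666667)) [ 0.4314 -0.267   0.17  ]
[228 227 227 223 198 149 109  99  98  97  96  95  94  93  93  93  94  95
  94  96 107 102  81  69  68  67] [176, 181, 186, 191, 196, 201]
(np.float64(nan), np.float64(nan)) [nan nan nan]
[ 0.4712 -0.2676  0.257 ] [ 0.0043 -0.0016 -1.    ] [-0.1059 -0.15   -0.4904 -0.3331  0.1567  0.0013] 7.8
expected dot [198.7, 364.6] notch line dir [[193.5, 321.8], [175.6, 321.8]]<stdin>:7: RuntimeWarning: Mean of empty slice.
  ret = ret.dtype.type(ret / rcount)
```

```bash
python3 - <<'E'
from h import *
np.set_printoptions(precision=4,suppress=True)
s=sense();camera_model('wrist');a=snap('wrist','w3')[:,:,::-1];h=cv2.cvtColor(np.ascontiguousarray(a),cv2.COLOR_BGR2HSV)
print(s['tcp_pos'],np.array(s['ee_rot'])[:,2],s['joint_velocities'])
m=cv2.inRange(h,(172,110,90),(180,255,255))|cv2.inRange(h,(0,110,90),(3,255,255));m[:185]=0;m[225:]=0;m[:,:335]=0;m[:,380:]=0
ys,xs=np.nonzero(m);c=(ys.mean(),xs.mean());print(len(ys),c,ray('wrist',c,.17))
g=h[:,:,2];sub=g[176:194,300:335];print(sub[::3].astype(int))
print('exp dot',proj('wrist',(.4256,-.2659,.17)),'line', [proj('wrist',(.4706-r*np.cos(np.radians(39.2)),-.2665-r*np.sin(np.radians(39.2)),.17)) for r in (.038,.05)])
E
```

```text
[ 0.4712 -0.2676  0.257 ] [ 0.0043 -0.0016 -1.    ] [-0.1059 -0.15   -0.4904 -0.3331  0.1567  0.0013]
30 (np.float64(196.63333333333333), np.float64(365.6333333333333)) [ 0.4241 -0.2663  0.17  ]
[[227 227 227 227 227 227 227 227 227 227 227 228 227 227 227 227 227 227
  227 222 187 127  89 120 186 222 227 227 227 227 227 227 227 227 227]
 [227 227 227 227 227 227 227 227 227 227 227 227 227 227 227 227 227 227
  226 219 182 125  88 119 186 221 227 227 227 227 227 227 227 227 227]
 [227 226 227 226 227 227 227 227 227 227 227 227 227 227 227 226 227 227
  226 218 178 119  85 119 185 221 226 227 227 226 226 226 226 226 226]
 [226 226 226 226 226 226 226 226 226 226 226 226 226 226 226 226 226 225
  224 210 172 121  87 118 184 220 226 226 226 226 226 226 226 226 226]
 [226 226 226 226 226 226 226 226 226 226 225 225 225 224 224 223 221 220
  219 210 173 120  96 125 178 210 218 218 219 220 222 223 224 225 225]
 [225 225 223 221 217 208 195 182 173 163 146 128 117 109 103  98  91  86
   83  82  80  76  77  79  80  78  79  82  85  88  94 100 107 114 125]]
exp dot [198.7, 364.6] line [[193.5, 321.8], [175.6, 321.8]]
```

Call:
arm_command --pt "0 0.5 1.6 20 0 0 0" --pt "0 0 0 20 0 0 0" --pt "0 0 0 8 0 0 0" --pt "0 0 0 0 0 0 0" --pt "0 0 0 0 0 0 0"

```text
time_s: 8.35
tcp_pos: [0.4692, -0.2665, 0.2076]
ee_rot: [[-0.775, -0.632, 0.002], [-0.632, 0.775, -0.001], [-0.001, -0.002, -1.0]]
wrist_force: [0.8, 0.5, -0.4]
gripper_width: 0.113
gripper_force: 29.9
```

Call:
arm_command --pt "0 0 0 0 0 0 0" --pt "0 0 0 0 0 0 0"

```text
time_s: 8.55
tcp_pos: [0.4688, -0.2664, 0.2071]
ee_rot: [[-0.775, -0.632, 0.001], [-0.632, 0.775, -0.0], [-0.001, -0.001, -1.0]]
wrist_force: [0.5, -0.3, -0.7]
gripper_width: 0.11
gripper_force: 29.9
```

Call:
arm_command --pt "0 -0.6 -0.5 3 0 0 0" --pt "0 0 0 3 0 0 0" --pt "0 0 0 3 0 0 0" --pt "0 0 0 0 0 0 0"

```text
time_s: 8.95
tcp_pos: [0.4695, -0.2663, 0.1968]
ee_rot: [[-0.775, -0.632, 0.0], [-0.632, 0.775, 0.0], [-0.0, 0.0, -1.0]]
wrist_force: [1.7, -0.2, -2.0]
gripper_width: 0.113
gripper_force: 29.9
```

Call:
arm_command --pt "0 0 0 3 0 0 0" --pt "0 0 0 3 0 0 0" --pt "0 0 0 0 0 0 0"

```text
time_s: 9.25
tcp_pos: [0.4694, -0.2664, 0.191]
ee_rot: [[-0.775, -0.632, 0.0], [-0.632, 0.775, -0.0], [-0.0, -0.0, -1.0]]
wrist_force: [1.9, -0.9, -1.9]
gripper_width: 0.109
gripper_force: 29.9
```

Already past the ledge height with no contact. I'll continue down to home.

Call:
arm_command --pt "0 0 0 3 0 0 0" --pt "0 0 0 2 0 0 0" --pt "0 0 0 1.5 0 0 0" --pt "0 0 0 0 0 0 0" --pt "0 0 0 0 0 0 0"

```text
time_s: 9.75
tcp_pos: [0.4695, -0.2664, 0.1849]
ee_rot: [[-0.775, -0.632, 0.0], [-0.632, 0.775, -0.0], [-0.0, -0.0, -1.0]]
wrist_force: [2.0, -1.5, -2.3]
gripper_width: 0.111
gripper_force: 29.9
```

Call:
arm_command --pt "0 0 0 1 0 0 0" --pt "0 0 0 0.7 0 0 0" --pt "0 0 0 0 0 0 0"

```text
time_s: 10.05
tcp_pos: [0.4696, -0.2665, 0.1841]
ee_rot: [[-0.775, -0.632, 0.001], [-0.632, 0.775, -0.001], [-0.0, -0.001, -1.0]]
wrist_force: [1.4, 0.1, 4.4]
gripper_width: 0.114
gripper_force: 29.9
```

Call:
arm_command --pt "0 0 0 -0.5 0 0 0.1" --pt "0 0 0 0 0 0 0.1" --pt "0 0 0 0 0 0 0.1" --pt "0 0 0 0 0 0 0.1" --pt "0 0 0 0 0 0 0.1" --pt "0 0 0 0 0 0 0.1" --pt "0 0 0 0 0 0 0"

```text
time_s: 10.75
tcp_pos: [0.4695, -0.2666, 0.184]
ee_rot: [[-0.996, -0.084, 0.001], [-0.084, 0.996, -0.001], [-0.001, -0.001, -1.0]]
wrist_force: [2.5, -2.0, 2.6]
gripper_width: 0.108
gripper_force: 29.9
```

Call:
arm_command --pt "0 0 0 0 0 0 0.05" --pt "0 0 0 0 0 0 0.05" --pt "0 0 0 0 0 0 0.04" --pt "0 0 0 0 0 0 0" --pt "0 0 0 0 0 0 0"

```text
time_s: 11.25
tcp_pos: [0.4694, -0.2669, 0.1841]
ee_rot: [[-0.999, 0.053, 0.0], [0.053, 0.999, -0.001], [-0.0, -0.001, -1.0]]
wrist_force: [1.6, -5.4, 2.3]
gripper_width: 0.112
gripper_force: 30.4
```

```bash
python3 -c "
from h import *
s=sense();print(s['moment'],s['joints'],s['tcp_pos'])"
```

```text
[-1.46442021 -0.33456444  0.48333415] [-1.23660501e+01  1.60566241e+01 -1.55604130e+01  7.74308729e-02
 -5.83599618e+01 -8.07144694e+01] [ 0.46941034 -0.26686193  0.18406064]
```

Call:
arm_command --pt "0 0 0 0 0 0 -0.03" --pt "40 0 0 0 0 0 0" --pt "40 0 0 0 0 0 0" --pt "40 0 0 0 0 0 0" --pt "40 0 0 -10 0 0 0" --pt "40 0 0 -30 0 0 0" --pt "40 0 0 -40 0 0 0" --pt "40 0 0 -40 0 0 0"

```text
time_s: 12.05
tcp_pos: [0.4688, -0.2661, 0.3055]
ee_rot: [[-1.0, 0.026, -0.001], [0.026, 1.0, 0.0], [0.001, 0.0, -1.0]]
wrist_force: [0.7, 0.5, 0.6]
gripper_width: 0.459
gripper_force: 0.0
```

Call:
arm_command --pt "0 0 0 -40 0 0 0" --pt "0 0 0 -25 0 0 0" --pt "0 0 0 0 0 0 0" --pt "0 0 0 0 0 0 0"

```text
time_s: 12.45
tcp_pos: [0.4691, -0.266, 0.3692]
ee_rot: [[-1.0, 0.026, 0.001], [0.026, 1.0, 0.001], [-0.001, 0.001, -1.0]]
wrist_force: [0.3, 0.0, -0.2]
gripper_width: 0.18
gripper_force: 0.0
```

```bash
python3 - <<'E'
from h import *
np.set_printoptions(precision=4,suppress=True)
s=sense();print(s['tcp_pos'],s['gripper_width'],s['joints'],s['time_s'])
a=snap('wrist','w4')[:,:,::-1].copy();h=cv2.cvtColor(a,cv2.COLOR_BGR2HSV);m=cv2.inRange(h,(3,170,80),(16,255,255))
v,f=fit('wrist',m,[.4695,-.2667,0],.143);print(v,np.degrees(v[2]),f)
b=snap('top','t4')
for x in (.8,.9): 
  c=camera_model('scene');R=np.array(c['R']);o=-R.T@c['t'];d=R.T@np.array([(350-c['cx'])/c['fx'],(148-c['cy'])/c['fy'],1]);print('box z',(o+d*(x-o[0])/d[0]))
for z in (0,.2): print('box',ray('top',(170,400),z),ray('top',(105,400),z))
mm=burr_mask_model('wrist',*v,.143);c,_=cv2.findContours(mm,cv2.RETR_LIST,2);cv2.drawContours(a,c,-1,(255,0,0),1)
cv2.imwrite('pics/o4.png',np.hstack([cv2.resize(a,(400,300)),cv2.resize(b[150:300,310:510,::-1],(400,300))]))
E
```

```text
[ 0.4691 -0.266   0.3692] 0.17969976039722413 [-12.3416   9.7809   3.048   -0.0484 -83.2178 -79.1576] 12.45
[ 0.4685 -0.2661  0.0055] 0.31416611875460854 397.90539713541665
box z [ 0.8    -0.3248  0.2267]
box z [ 0.9    -0.3797  0.1904]
box [ 0.7011 -0.3378  0.    ] [ 0.8929 -0.3411  0.    ]
box [ 0.6564 -0.3079  0.2   ] [ 0.8228 -0.3107  0.2   ]
```

View pics/o4.png

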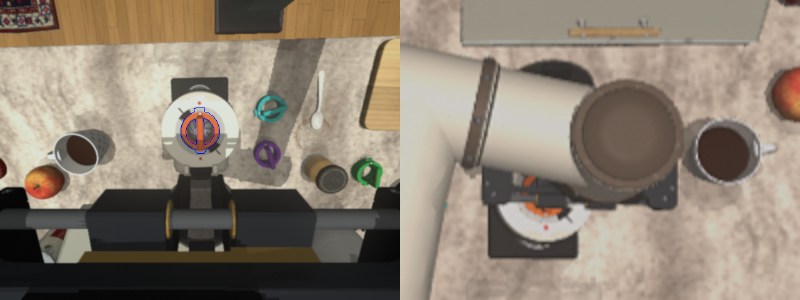

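The burr sits home with its bar pointing at the red dots (fit centre (0.4685,-0.266), yaw 0.3°). The lid is still open behind it. I'll go over and behind the lid.

Call:
arm_command --pt "0 -37 0.6 0 0 0 0" --pt "0 -37 0.6 0 0 0 0" --pt "0 -37 0.6 0 0 0 0" --pt "0 -37 0.6 0 0 0 0" --pt "0 -37 0.6 0 0 0 0" --pt "0 0 0 0 0 0 0" --pt "0 0 0 0 0 0 0"

```text
time_s: 13.25
tcp_pos: [0.6546, -0.2679, 0.3653]
ee_rot: [[-1.0, 0.026, -0.006], [0.026, 1.0, 0.001], [0.006, 0.001, -1.0]]
wrist_force: [0.1, -0.2, -0.2]
gripper_width: 0.005
gripper_force: 0.0
```

```bash
python3 - <<'E'
from h import *
s=sense();print(s['tcp_pos'],s['joints'])
a=snap('wrist','w5');b=snap('scene','s5')
cv2.imwrite('pics/o5.png',np.hstack([cv2.resize(a,(400,300)),cv2.resize(b[100:280,300:540],(400,300))])[:,:,::-1])
for r in find_in('lid_tab','wrist')[:2]: print(r,ray('wrist',r['location'],.29))
for th in (1.8,2,2.2): print(th,proj('wrist',(.5358-.134*np.cos(th),-.268,.171+.134*np.sin(th))))
E
```

```text
[ 0.65461644 -0.2678817   0.3653357 ] [-9.20529879e+00  2.84367211e+01  2.93195810e+01 -1.70555897e-02
 -9.12110439e+01 -8.22720084e+01]
{'location': [136.8, 318.2], 'p': 0.79} [ 0.57774723 -0.26751648  0.29      ]
1.8 [117.1, 316.7]
2 [159.9, 318.0]
2.2 [192.4, 319.1]
```

View pics/o5.png

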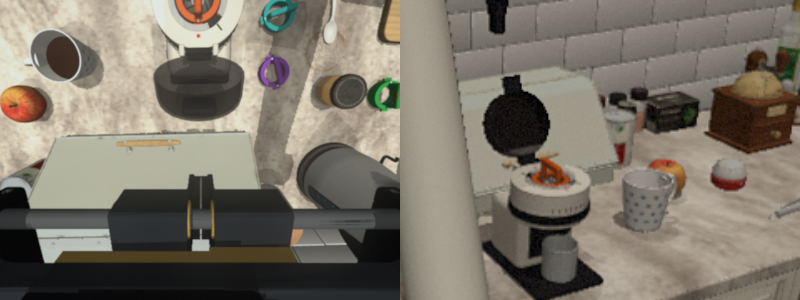

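The wrist and scene views show the lid leaning back at about 1.9 rad and the closed fingers behind it, over the bread box (whose top is about 0.21 m, so well below). I'll plan the closing arc.

```bash
python3 - <<'E'
from h import *
T=[(.655,-.268,.295,178.5),(.62,-.268,.295,178.5),(.575,-.268,.298,178.5)]
for d in range(90,-1,-9):
  th=np.radians(d);r=.143-.009*th/1.57
  T.append((.5358-r*np.cos(th)+.009*np.sin(th)+.0095,-.267,.171+r*np.sin(th)+.009*np.cos(th)+.008,178.5))
print(np.round(T[3::5],4));plan(T,jaw=0)
E
```

```text
[[  0.5543  -0.267    0.313  178.5   ]
 [  0.4537  -0.267    0.2833 178.5   ]
 [  0.4023  -0.267    0.188  178.5   ]]
[[0, -1.0, 0.0, 37.0, 0, 0, -0.0], [0, -0.6, 0.4, 37.3, 0, 0, -0.0], [0, 35.0, -0.9, 0.0, 0, 0, -0.0], [0, 22.0, -1.0, -1.0, 0, 0, -0.0], [0, 22.9, -0.2, -2.0, 0, 0, -0.0], [0, 20.8, 0.4, -15.0, 0, 0, -0.0], [0, 21.2, -0.5, -0.6, 0, 0, -0.0], [0, 21.2, -0.6, 2.7, 0, 0, -0.0]]
[[0, 20.6, -0.6, 6.0, 0, 0, -0.0], [0, 19.5, -0.5, 9.3, 0, 0, -0.0], [0, 18.0, -0.5, 12.3, 0, 0, -0.0], [0, 15.9, -0.4, 15.1, 0, 0, -0.0], [0, 13.4, -0.3, 17.5, 0, 0, -0.0], [0, 10.6, -0.3, 19.5, 0, 0, -0.0], [0, 7.5, -0.2, 21.1, 0, 0, -0.0], [0, 4.0, -0.1, 22.1, 0, 0, -0.0]]
```

Call:
arm_command --pt "0 -1 0 37 0 0 0" --pt "0 -0.6 0.4 36 0 0 0" --pt "0 0 0 0 0 0 0" --pt "0 17 -0.5 0 0 0 0" --pt "0 18 -0.4 0 0 0 0" --pt "0 22 -1 -1 0 0 0" --pt "0 0 0 0 0 0 0"

```text
time_s: 14.1
tcp_pos: [0.5977, -0.269, 0.3018]
ee_rot: [[-1.0, 0.027, 0.006], [0.027, 1.0, -0.002], [-0.006, -0.002, -1.0]]
wrist_force: [0.2, -0.1, 1.2]
gripper_width: 0.008
gripper_force: 0.0
```

Call:
arm_command --pt "0 23 -0.2 -2 0 0 0" --pt "0 21 0.4 -15 0 0 0" --pt "0 21 -0.5 -0.6 0 0 0" --pt "0 21 -0.6 2.7 0 0 0" --pt "0 0 0 0 0 0 0" --pt "0 0 0 0 0 0 0"

```text
time_s: 14.7
tcp_pos: [0.5135, -0.2672, 0.3134]
ee_rot: [[-1.0, 0.026, 0.002], [0.026, 1.0, -0.001], [-0.002, -0.001, -1.0]]
wrist_force: [0.7, -0.7, -0.3]
gripper_width: 0.002
gripper_force: 0.0
```

Call:
arm_command --pt "0 20.6 -0.6 6 0 0 0" --pt "0 19.5 -0.5 9.3 0 0 0" --pt "0 18 -0.5 12.3 0 0 0" --pt "0 16 -0.4 15 0 0 0" --pt "0 13.4 -0.3 17.5 0 0 0" --pt "0 0 0 0 0 0 0" --pt "0 0 0 0 0 0 0"

```text
time_s: 15.4
tcp_pos: [0.4266, -0.2673, 0.2522]
ee_rot: [[-1.0, 0.026, 0.0], [0.026, 1.0, -0.001], [-0.0, -0.001, -1.0]]
wrist_force: [-0.2, 0.0, 1.2]
gripper_width: 0.001
gripper_force: 0.0
```

```bash
python3 - <<'E'
from h import *
s=sense();print(s['tcp_pos'],s['time_s'],s['wrist_force'])
a=snap('wrist','w6');b=snap('scene','s6')
cv2.imwrite('pics/o6.png',np.hstack([cv2.resize(a,(400,300)),cv2.resize(b[100:280,300:540],(400,300))])[:,:,::-1])
E
```

```text
[ 0.42660174 -0.26729596  0.25221269] 15.4 [-0.20881353  0.03492615  1.18122264]
```

View pics/o6.png

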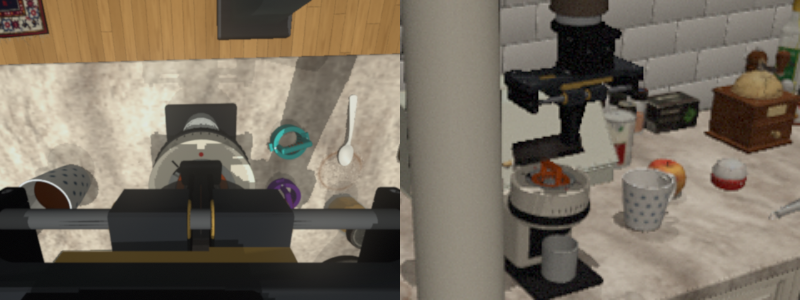

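The lid is following under the fingers at about 30°. Continuing down.

Call:
arm_command --pt "0 10.6 -0.3 19.5 0 0 0" --pt "0 7.5 -0.2 21 0 0 0" --pt "0 4 -0.1 18 0 0 0" --pt "0 0 0 3 0 0 0" --pt "0 0 0 0 0 0 0" --pt "0 0 0 0 0 0 0"

```text
time_s: 16.1
tcp_pos: [0.4046, -0.2673, 0.1912]
ee_rot: [[-1.0, 0.026, 0.002], [0.026, 1.0, -0.001], [-0.002, -0.001, -1.0]]
wrist_force: [-0.2, 0.9, 1.0]
gripper_width: 0.005
gripper_force: 0.0
```

Call:
arm_command --pt "0 0 0 2 0 0 0" --pt "0 0 0 1 0 0 0" --pt "0 0 0 0 0 0 0" --pt "0 0 0 0 0 0 0"

```text
time_s: 16.5
tcp_pos: [0.4042, -0.2671, 0.1883]
ee_rot: [[-1.0, 0.026, 0.002], [0.026, 1.0, -0.001], [-0.002, -0.001, -1.0]]
wrist_force: [0.9, 2.0, 5.9]
gripper_width: 0.001
gripper_force: 2.8
```

Call:
arm_command --pt "0 0 0 1.5 0 0 0" --pt "0 0 0 0 0 0 0" --pt "0 0 0 0 0 0 0"

```text
time_s: 16.8
tcp_pos: [0.4042, -0.2672, 0.1882]
ee_rot: [[-1.0, 0.025, 0.003], [0.025, 1.0, -0.002], [-0.003, -0.002, -1.0]]
wrist_force: [-2.4, 3.3, 12.6]
gripper_width: 0.006
gripper_force: 6.2
```

Solid contact: z stays at 0.188 while the force rises, so the lid is shut, at the predicted height. I'll retreat and check.

Call:
arm_command --pt "0 0 0 -5 0 0 0" --pt "0 0 0 -25 0 0 0" --pt "0 0 0 -40 0 0 0" --pt "0 0 0 -40 0 0 0" --pt "0 0 0 -30 0 0 0" --pt "0 0 0 0 0 0 0" --pt "0 0 0 0 0 0 0"

```text
time_s: 17.5
tcp_pos: [0.4031, -0.2667, 0.3255]
ee_rot: [[-1.0, 0.027, 0.001], [0.027, 1.0, 0.001], [-0.001, 0.001, -1.0]]
wrist_force: [-0.1, 0.6, -1.0]
gripper_width: 0.007
gripper_force: 0.0
```

```bash
python3 - <<'E'
from h import *
s=sense();print(s['tcp_pos'],s['time_s'],s['wrist_force'])
a=snap('wrist','w7');b=snap('scene','s7')
cv2.imwrite('pics/o7.png',np.hstack([cv2.resize(a,(400,300)),cv2.resize(b[100:280,300:540],(400,300))])[:,:,::-1])
for r in find_in('lid_tab','wrist')[:1]:print(r,proj('wrist',(.4018,-.2665,.176)))
E
```

```text
[ 0.40311204 -0.26668159  0.32545611] 17.5 [-0.09345014  0.6353308  -1.01999268]
{'location': [267.1, 321.4], 'p': 0.6} [223.9, 320.1]
```

View pics/o7.png

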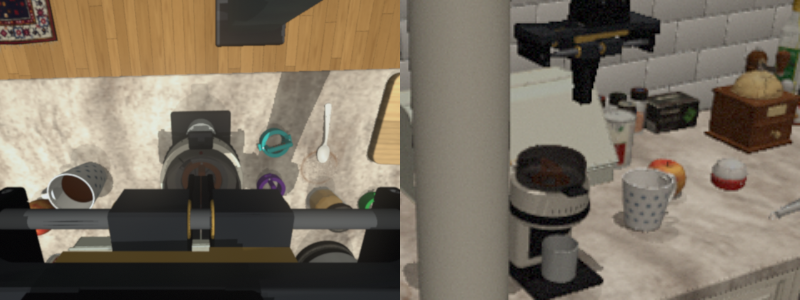

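The scene view shows the lid flat on the collar with the orange burr visible through it. The arm is clear and the bystanders haven't moved. Handing in.

```bash
python3 -c "
from station import *
print(finish_job())"
```

```text
the job is handed in; nothing more can be done
None
```

The orange burr is back in the chamber and turned clockwise to its stops, the lid is shut, and the brush, mug, jar and teaspoon were not touched; I handed the job in after about 18 s of robot time, and no verdict came back.

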